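# Find the full tea caddy by its heft and square it up on the scale

## Robot

A 6-joint arm with a two-finger parallel gripper is mounted at the origin on the work surface. World frame = base frame: x ahead of the robot, y to its left, z up, the work surface at z = 0. Lengths are in m, angles in degrees, forces in N, time in s.
With the tool pointing down it reaches from about 0.375 to 0.975 m from the base axis. Payload 3.8 kg.
Tool frame: the origin (TCP) lies at the very end of the fingers, on their centre line; the grasp point (between the pads) lies 19 mm behind it; z points along the fingers, y is the line along which they close (so a half turn about z gives the same grasp; the last joint's range is limited). The gripper opens to 85 mm and grips with 20 to 120 N. Pads are 22 mm wide; open, the fingers measure 114 mm over their backs; the gripper's body (76 mm by 85 mm) begins 54 mm behind the grasp point. The pads swing forward as they close: fully open they stand 13 mm farther back than shut.
Start: joints at [67.443, 15.12, 91.902, -0, 72.978, -2.114], TCP at [0.236, 0.632, 0.231] pointing down, gripper open.
Joint ranges: [-150.88, 150.88], [-54.13, 125.18], [17.81, 147.31], [-75.09, 255.09], [0, 152.58], [-146.25, 146.25]. Speed limits (degrees/s): [147.25, 147.25, 180, 180, 180, 180].

## Interface

Orientations are given as [roll, pitch, yaw] about the fixed x, y, z axes, in that order (R = Rz(yaw) Ry(pitch) Rx(roll)).
In Python, from rig import monitor, eyes, robot gives the robot as it stands. The module is installed in compiled form; this text tells all that it offers.
- The arm moves only by the shell command python3 -m pendant 'ROWS' [FORCE]. ROWS is JSON, a list of rows, each a list of 7 numbers: the finger opening in cm, from 0 to 8.54, then the shift along the world's x, y, z in cm, then the turn, a rotation vector about the world's x, y, z in units of 5 degrees (1.0 is 5 degrees). A call has 1 to 10 rows; each row shifts and turns the commanded pose from where the row before left it; what a row does not reach is not made up. A row lasts 1/8 s, in which the tool goes at most 62.5 mm and 10.7 degrees, less where a joint would pass 70% of its speed; a pose out of reach is approached as far as the arm can. A call is refused whole if a number of a shift passes 6.25 or a number of a turn 1, either way. A call with a gripper value outside its range is refused whole. The fingers move at their own pace and stop on an object; FORCE is the grip in N (left out, the last holds). Time passes only in rows, so rows that do not move let the fingers close. It gives the time, the measured TCP pose, the force, the opening and the grip force at its end, in the units of the state.
- monitor.sense(): the state, without advancing time (a new reading comes with each control period).
- eyes.get_image(name): name is "scene" or "side" or "wrist"; returns a dict with "pixels" (420x560x3 uint8, red, green, blue), "range_z" (420x560 float32, m along the optical axis (not along the pixel's ray), 0 where there is no reading), "fx", "fy", "cx", "cy" (pixels), "xyz" and "rotation" of the camera in the world. Camera axes: x right, y up, looking along -z (the intrinsics and any distortion apply to the point x, -y, -z); pixel columns grow to the right and rows downward; lengths in m; the calibration is good to about 2 mm. A picture is of the moment at which its call begins.
- robot.close_job(): hands the job in; it is judged then, once.
The state is a dict: "time": time; "q": joint angles; "joint_vel": joint speeds; "effort": joint torques, N m; "eef_pos": TCP position; "tcp_rot": TCP orientation; "contact_force": force on the tool from outside, world axes, zero at the start; "moment": the same for the moment, N m; "grip_width": finger opening in m; "grip_force": force on a finger pad.
Only numpy, scipy, OpenCV 4.12 (cv2) and the standard library are available. Lean on these libraries where they do the work, as an engineer would, in place of code of your own. Each camera call takes 0.05 s, during which the arm holds its last target. There are 200 camera calls.

## Task

One of the three identical porcelain tea caddies is full and the other two are empty, which only their weight gives away. Find the full one, and stand it upright on the pan of the scale, pushed square and flush into the corner of the two fences, so that it can be weighed. Porcelain chips: set everything down gently, leave the two empty caddies standing where you found them, and do not disturb the other things on the bench.

Things in the scene. Friction and masses are not known exactly. Their poses are not given: they have to be found in the camera images.
- caddy_a: one of three alike closed white porcelain tea caddies: box 90 (own x) x 56 (own y) x 110 mm high, blue bands, fixed lid, on it a knob 22 mm wide, 18 mm high. One of the three (which one changes from start to start) is full, 0.60 to 0.82 kg; the other two are empty, 0.28 to 0.36 kg. Stands on the bench. Origin: centre of the underside; z up
- caddy_b: one of three alike closed white porcelain tea caddies: box 90 (own x) x 56 (own y) x 110 mm high, blue bands, fixed lid, on it a knob 22 mm wide, 18 mm high. One of the three (which one changes from start to start) is full, 0.60 to 0.82 kg; the other two are empty, 0.28 to 0.36 kg. Stands on the bench. Origin: centre of the underside; z up
- caddy_c: one of three alike closed white porcelain tea caddies: box 90 (own x) x 56 (own y) x 110 mm high, blue bands, fixed lid, on it a knob 22 mm wide, 18 mm high. One of the three (which one changes from start to start) is full, 0.60 to 0.82 kg; the other two are empty, 0.28 to 0.36 kg. Stands on the bench. Origin: centre of the underside; z up
- scale: grey bench scale fixed to the bench; steel pan 180 (own x) x 220 mm (own y) on top, its surface 60 mm above the bench. Two aluminium fences 20 mm high, 8 mm thick stand along the pan's whole edges on its own +x and +y sides; the other two sides are open. Origin: centre of the base, on the bench
- fence_corner (a point): the inner corner where the two fences meet, at the level of the pan's surface; axes as the scale's (the pan lies to its -x and -y, so a caddy pushed home with its long side along x has its centre at x = -45, y = -28 mm from here; along y, -28, -45 mm). Either way round is right
- pan (a joint): how far the pan has sunk on its spring, m: 0 unloaded, 1 mm for each 0.153 kg (1500 N/m) up to 12 mm. About 2 mm with an empty caddy, 4 to 5.3 mm with the full one
- bowl: white rice bowl, 110 mm across, 52 mm high, stands on the bench, not needed. Origin: centre of its underside
- water_cup: blue water cup, 68 mm across, 58 mm high, not needed. Origin: centre of its underside
- brush: flat brush 170 mm long, lying along its own x, not needed. Origin: on the bench, below its middle
Not all that is in view belongs to the job. What is shaped like the caddy_b but green is not meant.

How it is judged:
By the outcome, as a careful person would: the job done as asked, in the order asked, and still so for the second after the job is handed in, with the robot touching nothing.
It also fails if it takes over 72 s, if anything falls off the work surface, if the arm or the gripper's body presses on something with over 40 N, if the wrist force passes 120 N, or if a joint passes its speed limit or range.

## Working session

There is one attempt and no reset: what is moved stays moved. The work goes in short steps, Python scripts to look and compute and a shell command to move; the robot and the scene stay as the last step left them, time stands still between calls to the robot, and variables do not carry over. Pictures are saved under pics/ and viewed, at most 10 in all, crops included, and the job is handed in when it is done.

```bash
mkdir -p pics
cat > h.py <<'E'
import numpy as np, cv2
from rig import monitor, eyes, robot
def grab(n):
    d=eyes.get_image(n); return d
def save(d,f): cv2.imwrite('pics/'+f,d['pixels'][:,:,::-1])
def cloud(d):
    h,w=d['range_z'].shape; u,v=np.meshgrid(np.arange(w),np.arange(h)); z=d['range_z']
    p=np.stack([(u-d['cx'])/d['fx']*z,-(v-d['cy'])/d['fy']*z,-z],-1)
    R=np.array(d['rotation'])
    if R.shape!=(3,3):
        from scipy.spatial.transform import Rotation as Ro
        R=Ro.from_euler('xyz',R,degrees=True).as_matrix()
    P=p@R.T+np.array(d['xyz']); P[z==0]=np.nan
    return P
E
python3 - <<'E'
from h import *
import pickle
for n in ['scene','side','wrist']:
    d=grab(n); save(d,n+'0.png'); pickle.dump(d,open(n+'0.pkl','wb'))
    print(n,[k for k in d],d['fx'],d['cx'],d['xyz'],d['rotation'])
a=np.hstack([cv2.imread('pics/scene0.png'),cv2.imread('pics/side0.png')])
s=monitor.sense();print(s)
E
```

```text
scene ['pixels', 'range_z', 'fx', 'fy', 'cx', 'cy', 'xyz', 'rotation'] 505.1592237958614 279.7534394195785 [1.00939267 0.79152959 0.65799502] [ 59.0913707   -1.2017014  150.30925385]
side ['pixels', 'range_z', 'fx', 'fy', 'cx', 'cy', 'xyz', 'rotation'] 443.15008363048827 279.45656051829314 [ 0.44895653 -0.7291727   0.90617091] [40.63361503 -1.06474852 -4.48802751]
wrist ['pixels', 'range_z', 'fx', 'fy', 'cx', 'cy', 'xyz', 'rotation'] 356.86193461442355 281.84738527227944 [0.15874934 0.66106874 0.3730835 ] [-18.38867322   0.09085659  69.54293933]
{'time': 0.15, 'q': array([ 6.74436393e+01,  1.51599858e+01,  9.19641005e+01,  1.60583473e-04,
        7.29792853e+01, -2.11205806e+00]), 'joint_vel': array([-0.0342114 , -0.02895137, -0.22589456,  0.04295981, -0.04630479,
       -0.04143599]), 'effort': array([ 7.03836868e-04, -5.15906489e+01, -3.67960775e+01, -1.41703044e-04,
        8.07068136e-03, -1.08256469e-05]), 'eef_pos': array([0.23552816, 0.63195214, 0.23023159]), 'tcp_rot': array([-1.79896704e+02, -3.96301954e-03,  1.59555647e+02]), 'contact_force': array([-0.87456085, -0.05034377, -0.08765879]), 'moment': array([-0.00987676,  0.01659011, -0.04918057]), 'grip_force': 0.0, 'grip_width': 0.08546595228294654}
```

View pics/scene0.png

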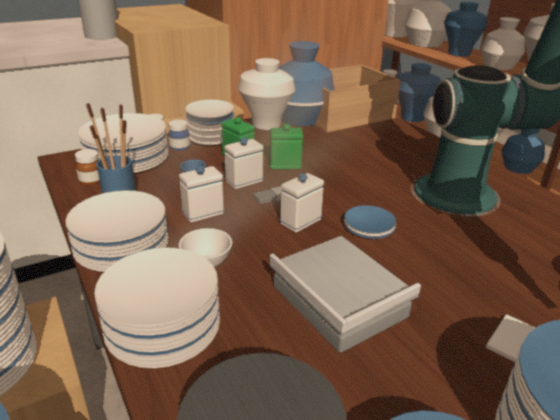

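View pics/side0.png

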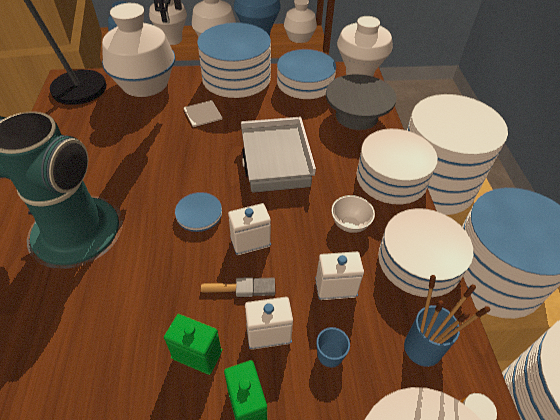

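The scene picture shows white caddies at about (202,195), (244,165), (301,203), green decoys at (238,135) and (287,148), and the scale at (343,290). In the side picture the caddies are at (249,229), (340,275) and (269,322), the green ones at (192,343) and (246,392), and the scale at (277,155), with its fences on the right and near sides.

```bash
cat > m.py <<'E'
from h import *
import pickle
for n in ['scene','side']:
    d=pickle.load(open(n+'0.pkl','rb')); P=cloud(d); z=P[...,2]
    print(n,'bench z',np.nanmedian(z[(abs(z)<.02)]), 'rotation shape',np.shape(d['rotation']))
    lab0=((z>.100)&(z<.122)).astype(np.uint8)
    k,L,st,_=cv2.connectedComponentsWithStats(lab0)
    for i in range(1,k):
        m=L==i
        if st[i,4]<60: continue
        q=P[m]; zz=np.median(q[:,2]); q=q[abs(q[:,2]-zz)<.004]
        r=cv2.minAreaRect((q[:,:2]*1000).astype(np.float32))
        col=d['pixels'][m].mean(0)
        if max(r[1])<200: print(st[i],'z',zz.round(4),'rect',np.round(r[0],1),np.round(r[1],1),round(r[2],1),col.round())
    # scale pan
    m=(z>.05)&(z<.07); k,L,st,_=cv2.connectedComponentsWithStats(m.astype(np.uint8))
    for i in range(1,k):
        if st[i,4]>300:
            q=P[L==i]; r=cv2.minAreaRect((q[:,:2]*1000).astype(np.float32))
            print('pan?',st[i],np.median(q[:,2]).round(4),np.round(r[0],1),np.round(r[1],1),round(r[2],1))
    m=(z>.074)&(z<.086); k,L,st,_=cv2.connectedComponentsWithStats(m.astype(np.uint8))
    for i in range(1,k):
        if st[i,4]>100:
            q=P[L==i]; r=cv2.minAreaRect((q[:,:2]*1000).astype(np.float32))
            print('fence?',st[i],np.median(q[:,2]).round(4),np.round(r[0],1),np.round(r[1],1),round(r[2],1))
E
python3 m.py
```

```text
scene bench z 8.134514690655292e-05 rotation shape (3,)
[385  25  21   6  86] z 0.1112 rect [ -902.2 -1315.5] [43.5 98.4] 43.2 [131. 111.  94.]
[406  32  40  10 160] z 0.111 rect [ -899.3 -1092.7] [ 92.2 193.9] 36.6 [121. 105.  90.]
[448  42  27   8 113] z 0.1105 rect [-913.7 -871.5] [ 43.2 108.6] 38.6 [43. 49. 54.]
[481  52  41  11 180] z 0.1114 rect [-903.8 -630.9] [ 57.4 146.2] 38.7 [109.  94.  80.]
[332  70  55  13 304] z 0.1114 rect [-190.4 -690.4] [ 97.5 187.5] 45.8 [150. 111.  76.]
[185 100  49  18 331] z 0.1042 rect [ 440.9 -630.4] [152.5 147.9] 71.3 [201. 185. 162.]
[221 119  33  16 293] z 0.1092 rect [ 426.7 -456.9] [58.1 92.5] 12.8 [ 67. 127.  65.]
[270 127  33  12 319] z 0.109 rect [ 326.7 -347.4] [59.9 89.7] 61.4 [ 91. 135.  79.]
[224 139  39  18 391] z 0.1095 rect [ 476.6 -315.9] [90.9 57.7] 6.8 [197. 181. 160.]
[436 150  54  22 437] z 0.1106 rect [31.8 27.8] [ 58.6 128.4] 41.3 [50. 69. 61.]
[ 96 154  36  20 360] z 0.1074 rect [ 801.7 -368.8] [86.3 80.9] 88.9 [100. 100.  98.]
[179 167  43  20 520] z 0.1094 rect [ 639.5 -212.6] [88.2 59.8] 0.6 [203. 186. 166.]
[281 173  
[... 4016 characters left out ...]
] 42.7
fence? [360 155  72  36 203] 0.081 [822.   67.5] [ 82.2 194.4] 62.6
fence? [ 37 199  58  36 233] 0.0803 [ 21.9 -31.2] [134.2  62.1] 33.4
fence? [ 390  213   79   63 3226] 0.0809 [ 849.3 -156.9] [172.3 171.4] 43.0
fence? [233 226  38  13 121] 0.0802 [449.9 -96.3] [89.   8.6] 11.5
fence? [383 239  47  43 151] 0.0809 [ 776.6 -201.6] [ 31.8 139.1] 31.7
fence? [320 278  42   7 122] 0.0805 [ 635.2 -241.2] [15.1 88.6] 82.1
fence? [412 323  38  31 131] 0.0804 [ 780.8 -387.9] [31.4 79.1] 45.5
fence? [248 326  45  10 124] 0.0799 [ 476.6 -343.4] [88.8  6.3] 5.6
fence? [167 335  52  27 144] 0.0802 [ 326.5 -374.6] [98.9 44. ] 6.1
fence? [464 394  33  26 594] 0.0794 [ 844.7 -513.5] [44.  54.3] 37.9
```

```bash
cat > f.py <<'E'
from h import *
import pickle
c=np.array([.531,.208]);
for n in ['scene','side']:
    d=pickle.load(open(n+'0.pkl','rb')); P=cloud(d).reshape(-1,3); P=P[~np.isnan(P[:,0])]
    for yaw in [4.0]:
        t=np.radians(yaw); R=np.array([[np.cos(t),-np.sin(t)],[np.sin(t),np.cos(t)]])
        q=(P[:,:2]-c)@R
        m=(abs(q[:,0])<.13)&(abs(q[:,1])<.15)&(P[:,2]>.068)&(P[:,2]<.2)
        top=m&(P[:,2]>.0775)
        Q=q[top]
        print(n,m.sum(),'ztop',np.percentile(P[m,2],[5,50,95]).round(4))
        print('  +x',(Q[:,0]>.07).sum(),'-x',(Q[:,0]<-.07).sum(),'+y',(Q[:,1]>.09).sum(),'-y',(Q[:,1]<-.09).sum())
        for ax,s,lim in((0,1,.07),(0,-1,.07),(1,1,.09),(1,-1,.09)):
            k=Q[(s*Q[:,ax]>lim)&(abs(Q[:,1-ax])<(.095 if ax==0 else .07))]
            if len(k)>20:
                w=k[:,1-ax]; co=np.polyfit(w,k[:,ax],1); print('   ',ax,s,len(k),'pct',(np.percentile(k[:,ax],[3,50,97])*1000).round(1),'tilt deg',np.degrees(co[0]).round(2),'ext',(np.percentile(w,[1,99])*1000).round(0))
        pan=(abs(q[:,0])<.13)&(abs(q[:,1])<.15)&(abs(P[:,2]-.06)<.004)
        print('  pan ext x',(np.percentile(q[pan,0],[1,99])*1000).round(1),'y',(np.percentile(q[pan,1],[1,99])*1000).round(1),'z',np.median(P[pan,2]))
E
python3 f.py
```

```text
scene 1402 ztop [0.069  0.0783 0.0813]
  +x 433 -x 32 +y 410 -y 28
    0 1 348 pct [81.6 86.4 89.9] tilt deg -0.0 ext [-92.  94.]
    1 1 302 pct [102.8 107.8 111.4] tilt deg -0.03 ext [-69.  69.]
  pan ext x [-88.   89.5] y [-106.1  110.8] z 0.05993877690073457
side 490 ztop [0.0696 0.0787 0.0829]
  +x 157 -x 19 +y 145 -y 16
    0 1 130 pct [79.8 83.3 87.3] tilt deg -0.03 ext [-94.  91.]
    1 1 108 pct [ 99.7 105.5 110.8] tilt deg 0.57 ext [-68.  69.]
  pan ext x [-90.4  79.4] y [-108.8  104.8] z 0.06044356970975229
```

```bash
python3 -m pendant '[[8.54,1.5,-5,0,0,0,1],[8.54,1.5,-5,0,0,0,1],[8.54,1.5,-5,0,0,0,1],[8.54,1.5,-5,0,0,0,1],[8.54,1.5,-5,0,0,0,1],[8.54,1.5,-5,0,0,0,1],[8.54,1.5,-5,0,0,0,1],[8.54,1.5,-5,0,0,0,0],[8.54,1.5,-5,0,0,0,0],[8.54,1.5,-5,0,0,0,0]]' 40
```

```text
time: 1.4
eef_pos: [0.3858, 0.1308, 0.2312]
tcp_rot: [-180.0, 0.0, -165.4]
contact_force: [0.9, -0.1, 0.5]
grip_width: 0.0859
grip_force: 0.0
```

```bash
python3 -m pendant '[[8.54,1.2,-4,0,0,0,0],[8.54,1.2,-4,0,0,0,0],[8.54,1.2,-4,0,0,0,0],[8.54,1.2,-4,0,0,0,0],[8.54,1.1,-4,-1,0,0,0],[8.54,0,0,-4,0,0,0],[8.54,0,0,-4,0,0,0]]'
python3 - <<'E'
from h import *
d=grab('wrist'); save(d,'w1.png'); P=cloud(d); z=P[...,2]
m=((z>.1)&(z<.118)).astype(np.uint8); k,L,st,_=cv2.connectedComponentsWithStats(m)
for i in range(1,k):
    if st[i,4]>200:
        q=P[L==i]; q=q[abs(q[:,2]-np.median(q[:,2]))<.003]; r=cv2.minAreaRect((q[:,:2]*1000).astype(np.float32)); print(st[i],np.median(q[:,2]),r)
E
```

```text
time: 2.28
eef_pos: [0.4451, -0.0684, 0.1406]
tcp_rot: [-180.0, 0.1, -165.5]
contact_force: [-0.0, 1.0, 0.4]
grip_width: 0.0851
grip_force: 0.0
[  222   160   110   156 14581] 0.11031177303489553 ((442.7046813964844, -70.70601654052734), (89.2457504272461, 55.087615966796875), 14.604156494140625)
```

View pics/w1.png

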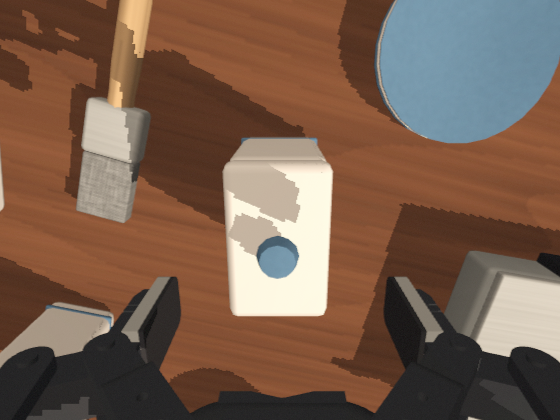

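The wrist picture shows the caddy at (278,230), centred between the open fingers with clear space on both sides. I'll lower and grip it.

```bash
python3 -m pendant '[[8.54,-0.15,-0.2,-3,0,0,0],[8.54,0,0,-3,0,0,0],[8.54,0,0,-1.5,0,0,0],[5,0,0,0,0,0,0],[5,0,0,0,0,0,0],[5,0,0,0,0,0,0],[5,0,0,0,0,0,0],[5,0,0,0,0,0,0]]' 40
```

```text
time: 3.32
eef_pos: [0.4444, -0.0697, 0.0674]
tcp_rot: [-179.9, 0.1, -165.4]
contact_force: [0.4, 0.5, 5.8]
grip_width: 0.0557
grip_force: 44.8
```

```bash
python3 -m pendant '[[5,0,0,0.5,0,0,0],[5,0,0,1,0,0,0],[5,0,0,0.5,0,0,0],[5,0,0,0,0,0,0],[5,0,0,0,0,0,0]]'; python3 -m pendant '[[5,0,0,0,0,0,0],[5,0,0,0,0,0,0]]'
```

```text
time: 3.95
eef_pos: [0.443, -0.0695, 0.0861]
tcp_rot: [180.0, -0.0, -165.4]
contact_force: [-0.1, -0.1, -3.5]
grip_width: 0.0554
grip_force: 44.0
time: 4.2
eef_pos: [0.443, -0.0695, 0.086]
tcp_rot: [180.0, -0.0, -165.4]
contact_force: [0.3, 0.1, -2.0]
grip_width: 0.0556
grip_force: 44.0
```

```bash
python3 -m pendant '[[5,0,0,-0.6,0,0,0],[5,0,0,-0.6,0,0,0],[5,0,0,-0.3,0,0,0],[5,0,0,-0.1,0,0,0],[5,0,0,-0.1,0,0,0],[5,0,0,0,0,0,0]]'; python3 -m pendant '[[5,0,0,-0.1,0,0,0],[5,0,0,0,0,0,0]]'
```

```text
time: 4.95
eef_pos: [0.4434, -0.0695, 0.0694]
tcp_rot: [-180.0, 0.0, -165.4]
contact_force: [-0.0, -0.4, -2.7]
grip_width: 0.0557
grip_force: 44.0
time: 5.2
eef_pos: [0.4433, -0.0695, 0.0683]
tcp_rot: [-180.0, 0.0, -165.4]
contact_force: [0.2, 0.7, -3.2]
grip_width: 0.0552
grip_force: 44.0
```

Average is about −2.9 N, so this one is empty.

```bash
python3 -m pendant '[[5,0,0,-0.05,0,0,0],[5,0,0,-0.05,0,0,0],[5,0,0,0,0,0,0]]'; python3 -m pendant '[[5,0,0,-0.05,0,0,0],[5,0,0,0,0,0,0]]'
```

```text
time: 5.58
eef_pos: [0.4433, -0.0695, 0.0675]
tcp_rot: [-180.0, 0.0, -165.4]
contact_force: [0.4, -0.8, -0.4]
grip_width: 0.0557
grip_force: 44.1
time: 5.82
eef_pos: [0.4434, -0.0696, 0.0674]
tcp_rot: [-180.0, -0.0, -165.4]
contact_force: [-3.1, 0.1, 4.5]
grip_width: 0.0555
grip_force: 44.6
```

```bash
python3 -m pendant '[[7,0,0,0,0,0,0],[8.54,0,0,0,0,0,0],[8.54,0,0,0,0,0,0],[8.54,0,0,3,0,0,0],[8.54,0,0,5,0,0,0],[8.54,4,-3,1,0,0,-0.6],[8.54,5,-3.5,0,0,0,-1],[8.54,5,-4,0,0,0,-1],[8.54,5.4,-4,0,0,0,0],[8.54,0,0,-2,0,0,0]]'
python3 - <<'E'
from h import *
d=grab('wrist'); save(d,'w2.png'); P=cloud(d); z=P[...,2]
m=((z>.1)&(z<.118)).astype(np.uint8); k,L,st,_=cv2.connectedComponentsWithStats(m)
for i in range(1,k):
    if st[i,4]>200:
        q=P[L==i]; q=q[abs(q[:,2]-np.median(q[:,2]))<.003]; r=cv2.minAreaRect((q[:,:2]*1000).astype(np.float32)); print(st[i],np.median(q[:,2]),r)
E
```

```text
time: 7.08
eef_pos: [0.6371, -0.2142, 0.1378]
tcp_rot: [-179.8, 0.3, -178.6]
contact_force: [-1.0, 1.1, 0.1]
grip_width: 0.086
grip_force: 0.0
[  224   164   112   158 14827] 0.11030590725112213 ((635.7027587890625, -215.15357971191406), (89.2308120727539, 54.85874557495117), 0.9057747721672058)
```

```bash
python3 -m pendant '[[8.54,-0.05,-0.1,-3,0,0,0],[8.54,0,0,-3,0,0,0],[8.54,0,0,-1.1,0,0,0],[5,0,0,0,0,0,0],[5,0,0,0,0,0,0],[5,0,0,0,0,0,0],[5,0,0,0,0,0,0]]' 40;  python3 -m pendant '[[5,0,0,0.5,0,0,0],[5,0,0,1,0,0,0],[5,0,0,0.5,0,0,0],[5,0,0,0,0,0,0],[5,0,0,0,0,0,0]]'; python3 -m pendant '[[5,0,0,0,0,0,0],[5,0,0,0,0,0,0]]'
```

```text
time: 8.0
eef_pos: [0.6327, -0.2127, 0.0676]
tcp_rot: [-179.9, 0.1, -178.4]
contact_force: [-2.6, -3.0, 5.5]
grip_width: 0.0555
grip_force: 49.6
time: 8.62
eef_pos: [0.6315, -0.2116, 0.0854]
tcp_rot: [180.0, -0.0, -178.4]
contact_force: [0.1, -0.0, -8.2]
grip_width: 0.0558
grip_force: 49.1
time: 8.88
eef_pos: [0.6316, -0.2117, 0.0854]
tcp_rot: [180.0, -0.0, -178.4]
contact_force: [-0.3, -0.1, -7.3]
grip_width: 0.0561
grip_force: 49.1
```

The second caddy reads about −7.7 N (0.79 kg), so it is the full one. I'll raise it and measure how it sits in the grip.

```bash
python3 -m pendant '[[5,0,0,2,0,0,0],[5,0,0,3,0,0,0],[5,0,0,3,0,0,0],[5,0,0,2,0,0,0],[5,0,0,0,0,0,0]]'
cat > hand.py <<'E'
from h import *
s=monitor.sense(); print('tcp',s['eef_pos'].round(4),s['tcp_rot'].round(2),s['contact_force'].round(1))
zt=s['eef_pos'][2]; 
for n in ['wrist','side','scene']:
    d=grab(n); save(d,n+'_h%d.png'%int(s['time']*100)); P=cloud(d)
    zl=zt+.0426
    m=(abs(P[...,2]-zl)<.006)&(np.hypot(P[...,0]-s['eef_pos'][0],P[...,1]-s['eef_pos'][1])<.075)&(d['pixels'].min(-1)>70)
    k,L,st,_=cv2.connectedComponentsWithStats(m.astype(np.uint8))
    for i in range(1,k):
        if st[i,4]>100:
            q=P[L==i]; zm=np.median(q[:,2]); q=q[abs(q[:,2]-zm)<.003]; r=cv2.minAreaRect((q[:,:2]*1000).astype(np.float32)); print(n,len(q),zm.round(4),np.round(r[0],1),np.round(r[1],1),round(r[2],2))
E
python3 hand.py
```

```text
time: 9.5
eef_pos: [0.6337, -0.2125, 0.1894]
tcp_rot: [-179.9, 0.3, -178.4]
contact_force: [0.9, 0.1, -7.7]
grip_width: 0.0559
grip_force: 49.0
tcp [ 0.6337 -0.2125  0.1894] [-179.87    0.33 -178.44] [ 0.9  0.1 -7.7]
wrist 23020 0.2326 [ 625.9 -211.7] [67.7 55.5] 1.25
wrist 194 0.2306 [ 623.7 -243.2] [6.4 4.5] 38.59
wrist 185 0.2305 [ 622.6 -180.2] [5.2 5.4] 88.63
side 173 0.2297 [ 669.9 -211.3] [21.7 54. ] 1.1
side 350 0.2298 [ 607.5 -211.6] [55.7 33.8] 86.15
scene 206 0.2284 [ 659.1 -212.4] [45.3 77.9] 2.43
```

```bash
python3 -m pendant '[[5,-0.3,2,0,0,0,0],[5,-0.7,4,0,0,0,0],[5,-0.8,5,0,0,0,0.25],[5,-0.8,5,0,0,0,0.25],[5,-0.8,5,0,0,0,0],[5,-0.8,5,0,0,0,0],[5,-0.8,5,0,0,0,0],[5,-0.8,5,0,0,0,0],[5,-0.8,5,0,0,0,0],[5,-0.6,4,0,0,0,0]]'; python3 -m pendant '[[5,-0.6,3,0,0,0,0],[5,-0.2,1,0,0,0,0],[5,0,0,0,0,0,0]]'; python3 hand.py; python3 f.py | head -0
```

```text
time: 10.9
eef_pos: [0.5575, 0.2407, 0.1843]
tcp_rot: [180.0, -0.2, -175.9]
contact_force: [0.5, -0.0, -7.7]
grip_width: 0.0555
grip_force: 49.2
time: 11.28
eef_pos: [0.5506, 0.2787, 0.1846]
tcp_rot: [-179.9, -0.1, -175.8]
contact_force: [-0.4, 0.3, -8.1]
grip_width: 0.0561
grip_force: 49.0
tcp [0.5506 0.2787 0.1846] [-1.7995e+02 -1.1000e-01 -1.7585e+02] [-0.4  0.3 -8.1]
wrist 23069 0.228 [543.3 279. ] [68.1 55.3] 3.43
wrist 201 0.2258 [542.7 246.7] [5.5 5.2] 87.02
wrist 195 0.2259 [538.3 310.4] [5.  5.3] 5.24
side 133 0.2284 [527.2 270.8] [30.6 59.9] 5.14
side 108 0.228 [589.8 277.2] [56.7 26.6] 84.77
scene 666 0.2275 [573.9 280.7] [60.5 71.9] 1.08Exception ignored on flushing sys.stdout:
BrokenPipeError: [Errno 32] Broken pipe
```

```bash
python3 -m pendant '[[5,0,0,-1,0,0,0],[5,0,0,-1.5,0,0,0],[5,0,0,-1.5,0,0,0],[5,0,0,-0.8,0,0,0],[5,0,0,-0.2,0,0,0],[5,0,0,0,0,0,0]]';python3 -m pendant '[[5,0,0,-0.2,0,0,0],[5,0,0,-0.2,0,0,0],[5,0,0,-0.1,0,0,0],[5,0,0,0,0,0,0]]'; python3 -m pendant '[[5,0,0,-0.1,0,0,0],[5,0,0,-0.1,0,0,0],[5,0,0,-0.1,0,0,0],[5,0,0,0,0,0,0]]'
```

```text
time: 12.18
eef_pos: [0.552, 0.2784, 0.1359]
tcp_rot: [180.0, 0.0, -175.9]
contact_force: [-0.6, 0.4, -7.2]
grip_width: 0.0557
grip_force: 48.9
time: 12.68
eef_pos: [0.5517, 0.2782, 0.1307]
tcp_rot: [-180.0, -0.0, -175.9]
contact_force: [0.3, -0.2, -8.2]
grip_width: 0.0556
grip_force: 49.0
time: 13.18
eef_pos: [0.5518, 0.2782, 0.1277]
tcp_rot: [-180.0, -0.0, -175.9]
contact_force: [0.1, 0.1, -7.2]
grip_width: 0.0557
grip_force: 49.0
```

```bash
python3 -m pendant '[[5,0,0,-0.1,0,0,0],[5,0,0,-0.1,0,0,0],[5,0,0,-0.1,0,0,0],[5,0,0,0,0,0,0]]'; python3 -m pendant '[[5,0,0,-0.1,0,0,0],[5,0,0,-0.1,0,0,0],[5,0,0,0,0,0,0]]'
```

```text
time: 13.68
eef_pos: [0.5518, 0.2783, 0.1251]
tcp_rot: [180.0, 0.0, -175.9]
contact_force: [-1.6, -0.7, -3.9]
grip_width: 0.056
grip_force: 49.1
time: 14.05
eef_pos: [0.5519, 0.2782, 0.1231]
tcp_rot: [180.0, 0.0, -175.9]
contact_force: [-2.7, -1.0, -1.0]
grip_width: 0.0555
grip_force: 49.2
```

```bash
python3 -m pendant '[[5,0.2,0,-0.05,0,0,0],[5,0.2,0.1,0,0,0,0],[5,0.2,0.1,0,0,0,0],[5,0,0.1,0,0,0,0],[5,0,0,0,0,0,0]]' 25; python3 hand.py
```

```text
time: 14.68
eef_pos: [0.5567, 0.28, 0.122]
tcp_rot: [-179.9, -0.2, -175.9]
contact_force: [-4.9, -4.2, 0.3]
grip_width: 0.056
grip_force: 49.9
tcp [0.5567 0.28   0.122 ] [-1.7986e+02 -1.7000e-01 -1.7594e+02] [-4.9 -4.2  0.3]
wrist 23091 0.1654 [549.2 279.9] [67.6 54.8] 3.48
wrist 194 0.1633 [549.  248.2] [5.3 5.4] 3.81
wrist 191 0.163 [544.3 311.9] [5.2 5. ] 8.58
side 96 0.1649 [594.8 280.6] [57.5 24.8] 84.32
side 121 0.1651 [531.9 277.2] [32.4 57.9] 8.35
scene 657 0.1644 [580.3 280.2] [76.6 59.4] 86.96
```

```bash
python3 -m pendant '[[5,0.1,0,0,0,0,0],[5,0,0,0,0,0,0]]' 20; python3 -m pendant '[[5,0.1,0,0,0,0,0],[5,0,0,0,0,0,0]]';python3 -m pendant '[[5,0.1,0,0,0,0,0],[5,0,0,0,0,0,0]]'
```

```text
time: 15.08
eef_pos: [0.557, 0.2799, 0.1218]
tcp_rot: [-179.9, -0.3, -175.9]
contact_force: [-7.4, -4.8, 0.8]
grip_width: 0.0558
grip_force: 49.6
time: 15.32
eef_pos: [0.5572, 0.2799, 0.1216]
tcp_rot: [-179.9, -0.4, -175.9]
contact_force: [-8.3, -4.3, 2.1]
grip_width: 0.0554
grip_force: 49.5
time: 15.58
eef_pos: [0.5575, 0.2799, 0.1213]
tcp_rot: [-179.9, -0.4, -175.9]
contact_force: [-10.8, -3.7, 2.5]
grip_width: 0.0559
grip_force: 49.3
```

```bash
python3 -m pendant '[[5,-0.2,0.1,0,0,0,0],[5,0,0,0,0,0,0]]'; python3 -m pendant '[[5,0,0.1,0,0,0,0],[5,0,0,0,0,0,0]]';python3 -m pendant '[[5,0,0.1,0,0,0,0],[5,0,0,0,0,0,0]]'
```

```text
time: 15.82
eef_pos: [0.5569, 0.2802, 0.1217]
tcp_rot: [-179.8, -0.3, -175.9]
contact_force: [-7.1, -6.3, 2.1]
grip_width: 0.0559
grip_force: 50.4
time: 16.08
eef_pos: [0.5569, 0.2804, 0.1215]
tcp_rot: [-179.7, -0.3, -175.9]
contact_force: [-7.6, -8.3, 3.1]
grip_width: 0.0559
grip_force: 51.1
time: 16.32
eef_pos: [0.5568, 0.2808, 0.1214]
tcp_rot: [-179.6, -0.3, -175.9]
contact_force: [-7.0, -10.0, 2.4]
grip_width: 0.0557
grip_force: 51.5
```

```bash
python3 -m pendant '[[5,-0.15,-0.25,0.1,0,0,0],[5,0,0,0,0,0,0],[5.8,0,0,0,0,0,0],[6.5,0,0,0,0,0,0],[8.54,0,0,0,0,0,0],[8.54,0,0,0,0,0,0]]'
cat > g.py <<'E'
from h import *
import sys
s=monitor.sense(); print('tcp',s['eef_pos'].round(4),s['tcp_rot'].round(2),s['contact_force'].round(1))
for n in sys.argv[1:]:
    d=grab(n); save(d,n+'_g%d.png'%int(s['time']*100)); print(n+'_g%d.png'%int(s['time']*100)); P=cloud(d)
    t=np.radians(4); R=np.array([[np.cos(t),-np.sin(t)],[np.sin(t),np.cos(t)]])
    q=P.copy(); q[...,:2]=(P[...,:2]-[.531,.208])@R; q*=1000
    reg=(abs(q[...,0])<100)&(abs(q[...,1])<120)
    m=reg&(abs(q[...,2]-165)<6)&(d['pixels'].min(-1)>60)
    k,L,st,_=cv2.connectedComponentsWithStats(m.astype(np.uint8))
    for i in range(1,k):
        if st[i,4]>60:
            k2=q[L==i]; zm=np.median(k2[:,2]); k2=k2[abs(k2[:,2]-zm)<3]; r=cv2.minAreaRect(k2[:,:2].astype(np.float32)); print(n,'lid(local)',len(k2),zm.round(1),np.round(r[0],1),np.round(r[1],1),round(r[2],2),'min',k2.min(0).round(1),'max',k2.max(0).round(1))
    Q=q[reg&(abs(q[...,2]-80)<2.5)]
    for ax,lo,w in((0,75,80),(1,95,60)):
        a=Q[(Q[:,ax]>lo)&(abs(Q[:,1-ax])<w)]
        if len(a)>20: print(n,'fence',ax,len(a),np.percentile(a[:,ax],[2,50,98]).round(1),'slope deg',np.degrees(np.polyfit(a[:,1-ax],a[:,ax],1)[0]).round(2))
E
python3 -m pendant '[[8.54,0,0,3,0,0,0],[8.54,0,0,5,0,0,0],[8.54,0,0,3,0,0,0],[8.54,0,0,0,0,0,0]]'; python3 g.py wrist side scene
```

```text
time: 17.08
eef_pos: [0.558, 0.2823, 0.1239]
tcp_rot: [180.0, 0.1, -175.9]
contact_force: [0.5, -0.6, 0.2]
grip_width: 0.0854
grip_force: 0.0
time: 17.58
eef_pos: [0.5596, 0.283, 0.2375]
tcp_rot: [179.8, 0.4, -175.9]
contact_force: [-0.4, -0.1, 1.0]
grip_width: 0.0853
grip_force: 0.0
tcp [0.5596 0.283  0.2375] [ 179.84    0.43 -175.94] [-0.4 -0.1  1. ]
wrist_g1757.png
wrist lid(local) 9691 165.1 [33.4 68.4] [55.1 89.1] 89.49 min [-11.   40.7 162.1] max [ 78.   96.2 167.7]
side_g1757.png
side lid(local) 338 164.9 [34.  65.3] [56.7 89. ] 88.54 min [-10.4  36.9 161.9] max [ 78.4  94.5 167.9]
scene_g1757.png
scene lid(local) 969 164.4 [37.  68.4] [90.3 56.7] 0.22 min [ -8.1  40.1 161.4] max [ 82.2  96.8 167.1]
scene fence 0 38 [79.  80.7 84.6] slope deg -1.83
scene fence 1 54 [95.1 95.9 98. ] slope deg -2.56
```

```bash
sed -i 's/-80)<2.5/-75)<3/' g.py
python3 - <<'E'
import cv2,numpy as np
a=cv2.imread('pics/scene_g1757.png')[200:350,240:440]; b=cv2.imread('pics/wrist_g1757.png')
a=cv2.resize(a,None,fx=2.5,fy=2.5,interpolation=cv2.INTER_CUBIC); b=cv2.resize(b,(500,375))
cv2.imwrite('pics/c1.png',np.vstack([a,b])[:750])
cv2.imwrite('pics/c1.png',cv2.resize(np.hstack([a,b]),(800,300)))
E
python3 g.py wrist scene
```

```text
tcp [0.5565 0.2815 0.2318] [-1.7996e+02 -1.1000e-01 -1.7594e+02] [ 0.9 -0.7  0.2]
wrist_g1772.png
wrist lid(local) 9985 165.1 [33.4 68.3] [54.9 89.4] 89.7 min [-11.3  40.7 162.1] max [ 78.2  96.  168.1]
wrist fence 0 1058 [79.  82.4 86.9] slope deg 0.03
wrist fence 1 1150 [103.  107.3 110.7] slope deg 1.07
scene_g1772.png
scene lid(local) 969 164.5 [36.6 68.8] [57.1 89.1] 88.78 min [ -7.5  39.8 161.5] max [ 81.3  97.7 167.4]
scene fence 0 339 [79.9 85.9 90.3] slope deg -0.77
scene fence 1 316 [ 95.2 106.7 111.6] slope deg -1.97
```

View pics/c1.png

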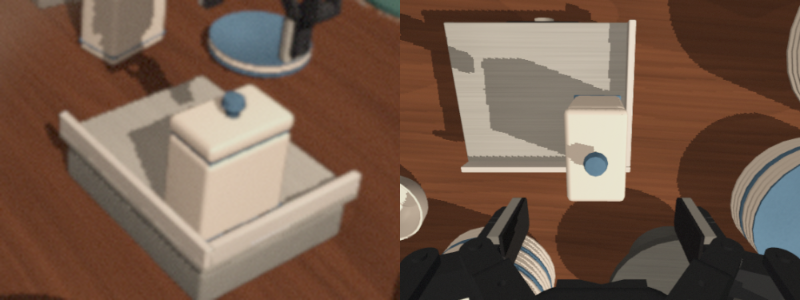

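The picture shows the caddy upright and flush on the +x fence. The numbers show a gap of about 7 mm to the +y fence, so friction stopped the push early. I'll grip again, unload it, and shift it along y.

```bash
python3 -m pendant '[[8.54,0.2,-0.3,-4,0,0,0],[8.54,0,0,-4,0,0,0],[8.54,0,0,-2.5,0,0,0],[8.54,0,0,-0.5,0,0,0],[5,0,0,0,0,0,0],[5,0,0,0,0,0,0],[5,0,0,0,0,0,0],[5,0,0,0,0,0,0],[5,0,0,0,0,0,0]]' 40; python3 -m pendant '[[5,0,0,0.3,0,0,0],[5,0,0,0.3,0,0,0],[5,0,0,0,0,0,0],[5,0,0,0,0,0,0]]'
```

```text
time: 18.95
eef_pos: [0.5601, 0.2789, 0.1242]
tcp_rot: [180.0, 0.1, -175.9]
contact_force: [1.9, -1.4, 1.2]
grip_width: 0.0552
grip_force: 49.3
time: 19.45
eef_pos: [0.5588, 0.2787, 0.1285]
tcp_rot: [-180.0, -0.1, -175.9]
contact_force: [2.2, -0.0, -5.9]
grip_width: 0.0552
grip_force: 48.8
```

```bash
python3 -m pendant '[[5,0,0,0.2,0,0,0],[5,-0.2,0,0,0,0,0],[5,0,0.2,0,0,0,0],[5,0,0.2,0,0,0,0],[5,0,0.1,0,0,0,0],[5,0,0,0,0,0,0]]'; python3 -m pendant '[[5,0,0.1,0,0,0,0],[5,0,0,0,0,0,0]]';  python3 -m pendant '[[5,0,0.1,0,0,0,0],[5,0,0,0,0,0,0]]'
```

```text
time: 20.2
eef_pos: [0.5572, 0.2838, 0.1312]
tcp_rot: [-180.0, -0.0, -175.9]
contact_force: [-0.2, -0.0, -6.8]
grip_width: 0.0557
grip_force: 48.5
time: 20.45
eef_pos: [0.5573, 0.2848, 0.1313]
tcp_rot: [-180.0, -0.0, -175.9]
contact_force: [0.7, -0.7, -7.7]
grip_width: 0.0553
grip_force: 48.4
time: 20.7
eef_pos: [0.5573, 0.2851, 0.1312]
tcp_rot: [-179.9, -0.0, -175.9]
contact_force: [-0.3, -3.7, -7.5]
grip_width: 0.0552
grip_force: 48.5
```

```bash
python3 -m pendant '[[5,0.1,-0.05,0,0,0,0],[5,0,0,0,0,0,0]]'; python3 -m pendant '[[5,0.1,0,0,0,0,0],[5,0,0,0,0,0,0]]';  python3 -m pendant '[[5,0.1,0,0,0,0,0],[5,0,0,0,0,0,0]]'
```

```text
time: 20.95
eef_pos: [0.558, 0.285, 0.131]
tcp_rot: [-180.0, -0.1, -175.9]
contact_force: [-1.2, -2.5, -7.8]
grip_width: 0.0554
grip_force: 48.6
time: 21.2
eef_pos: [0.5591, 0.2851, 0.1311]
tcp_rot: [-180.0, -0.0, -175.9]
contact_force: [-1.4, -2.7, -7.9]
grip_width: 0.0555
grip_force: 48.5
time: 21.45
eef_pos: [0.5602, 0.2851, 0.1311]
tcp_rot: [-180.0, -0.0, -175.9]
contact_force: [-1.3, -2.0, -8.5]
grip_width: 0.0552
grip_force: 48.5
```

```bash
python3 -m pendant '[[5,0.1,0,0,0,0,0],[5,0,0,0,0,0,0]]'; python3 -m pendant '[[5,0.1,0,0,0,0,0],[5,0,0,0,0,0,0]]';  python3 -m pendant '[[5,0.1,0,0,0,0,0],[5,0,0,0,0,0,0]]'
```

```text
time: 21.7
eef_pos: [0.5604, 0.2852, 0.1309]
tcp_rot: [-180.0, -0.1, -176.0]
contact_force: [-4.7, -2.1, -7.4]
grip_width: 0.0556
grip_force: 48.5
time: 21.95
eef_pos: [0.5607, 0.2852, 0.1307]
tcp_rot: [-180.0, -0.2, -176.0]
contact_force: [-5.9, -2.2, -6.5]
grip_width: 0.0553
grip_force: 48.5
time: 22.2
eef_pos: [0.561, 0.2852, 0.1305]
tcp_rot: [-180.0, -0.3, -176.0]
contact_force: [-7.2, -2.1, -6.5]
grip_width: 0.0552
grip_force: 48.5
```

```bash
python3 -m pendant '[[5,-0.2,0.05,-0.1,0,0,0],[5,0,0,-0.1,0,0,0],[5,0,0,-0.1,0,0,0],[5,0,0,-0.1,0,0,0],[5,0,0,0,0,0,0]]'; python3 -m pendant '[[5,0,0,-0.1,0,0,0],[5,0,0,-0.1,0,0,0],[5,0,0,0,0,0,0]]'; python3 -m pendant '[[5,0,0,-0.1,0,0,0],[5,0,0,0,0,0,0]]'
```

```text
time: 22.82
eef_pos: [0.5607, 0.2853, 0.1279]
tcp_rot: [-179.9, -0.1, -175.9]
contact_force: [-5.6, -4.0, -2.8]
grip_width: 0.0558
grip_force: 48.9
time: 23.2
eef_pos: [0.5607, 0.2853, 0.1263]
tcp_rot: [-179.9, -0.1, -175.9]
contact_force: [-6.3, -5.0, -1.3]
grip_width: 0.0554
grip_force: 49.2
time: 23.45
eef_pos: [0.5607, 0.2853, 0.1256]
tcp_rot: [-179.9, -0.1, -175.9]
contact_force: [-7.1, -4.9, -1.1]
grip_width: 0.0558
grip_force: 49.3
```

```bash
python3 -m pendant '[[5,0,0,-0.1,0,0,0],[5,0,0,0,0,0,0]]' 20; python3 -m pendant '[[6,0,0,0,0,0,0],[7,0,0,0,0,0,0],[8.54,0,0,0,0,0,0],[8.54,0,0,0,0,0,0],[8.54,0,0,3,0,0,0],[8.54,0,0,5,0,0,0],[8.54,0,0,3,0,0,0],[8.54,0,0,0,0,0,0],[8.54,0,0,0,0,0,0]]'; python3 g.py wrist side scene
```

```text
time: 23.7
eef_pos: [0.5607, 0.2853, 0.1248]
tcp_rot: [-179.9, -0.1, -175.9]
contact_force: [-8.0, -5.5, 1.3]
grip_width: 0.0553
grip_force: 49.4
time: 24.82
eef_pos: [0.5608, 0.2856, 0.2322]
tcp_rot: [-180.0, -0.1, -175.9]
contact_force: [-0.1, -0.3, -0.7]
grip_width: 0.0851
grip_force: 0.0
tcp [0.5608 0.2856 0.2322] [-1.7998e+02 -7.0000e-02 -1.7594e+02] [-0.1 -0.3 -0.7]
wrist_g2482.png
wrist lid(local) 10095 165.1 [33.3 74.6] [55.  88.4] 89.92 min [-10.9  47.1 162.1] max [ 77.5 102.2 167.9]
wrist fence 0 1125 [79.  82.3 86.7] slope deg -0.04
wrist fence 1 758 [103.  106.9 110.8] slope deg 0.6
side_g2482.png
side lid(local) 337 164.9 [34.1 73.1] [89.  58.2] 1.65 min [-10.4  43.9 162.1] max [ 79.1 103.  167.9]
side fence 0 103 [79.3 83.6 87.4] slope deg 0.12
side fence 1 41 [100.9 104.5 112.6] slope deg 2.07
scene_g2482.png
scene lid(local) 991 164.4 [36.8 74.5] [56.7 90.5] 89.79 min [ -8.6  46.2 161.4] max [ 82.1 103.  167.3]
scene fence 0 331 [80.1 85.9 90. ] slope deg -0.66
scene fence 1 320 [101.  106.9 111.5] slope deg -1.25
```

Run:
```python
from h import *
for n in ['scene','side']:
    P=cloud(grab(n)); z=P[...,2]
    for c in ((.445,-.07),(.475,-.317)):
        q=P[(np.hypot(P[...,0]-c[0],P[...,1]-c[1])<.08)&(z>.104)&(z<.114)]; r=cv2.minAreaRect((q[:,:2]*1000).astype(np.float32)); print(n,np.round(r[0],1),np.round(r[1],1),round(r[2],1))
d=grab('wrist'); P=cloud(d); q=P[(abs(P[...,2]-.165)<.003)&(abs(P[...,0]-.56)<.03)&(abs(P[...,1]-.285)<.018)]
A=np.c_[q[:,:2],np.ones(len(q))]; print('lid tilt deg',np.degrees(np.linalg.lstsq(A,q[:,2],rcond=None)[0][:2]))
a=cv2.imread('pics/scene_g2482.png')[210:345,260:430]; b=cv2.imread('pics/wrist_g2482.png')
cv2.imwrite('pics/c2.png',np.hstack([cv2.resize(a,(400,318),interpolation=2),cv2.resize(b[0:318,80:480],(400,318))]))
```

```text
scene [446.3 -68.2] [89.8 57.8] 13.2
scene [ 477.1 -314. ] [90.6 56.4] 1.4
side [443.  -70.4] [89.4 57.9] 15.7
side [ 474.3 -318.3] [89.9 56.7] 4.1
lid tilt deg [-0.03269785  0.06078013]
```

View pics/c2.png

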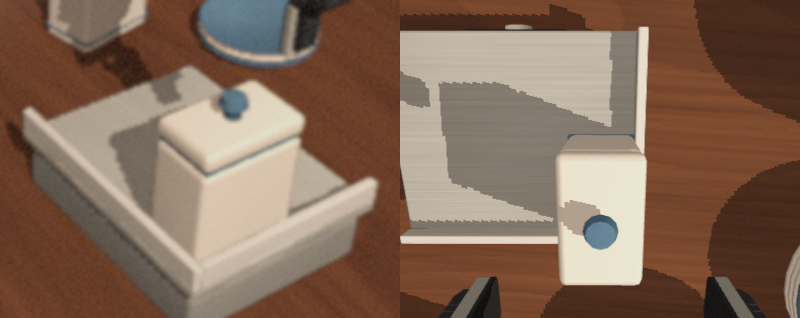

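The picture shows the caddy upright in the corner at (230,170), against both fences. The gripper is open and clear above it, and the two empties stand within about 2 mm of where they started.

```bash
python3 -c "
from rig import robot
print(robot.close_job())"
```

```text
the job is handed in; nothing more can be done
None
```

I found the full caddy (about 0.79 kg) and stood it upright on the scale pan, flush in the fence corner to within about 0.5 mm by the cameras; the two empties still stand where they were, and the job is handed in (no verdict shown).

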